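# Put two polishing heads away in a divided crate

### The job

Put the two bare, rusty polishing heads away in the wooden crate: stand each one upright on the floor of an empty cell, one to a cell, setting them down rather than dropping them. Leave the orange tin standing in the cell that it already occupies.

Things in the scene. Friction and masses are not known exactly. Their poses are not given: they have to be found in the camera images.
- head_a_center (a point): bare rusty-brown cast polishing head without cloth, upright, one of two alike; 0.66 kg, 80 mm tall: round foot 70 mm in diameter up to 30 mm, then a round neck tapering from 45 mm in diameter to 38 mm at the top. Grip it from above across the neck, 50 to 75 mm above its underside. The point is its centre, on the axis, 40 mm above its underside; z is its axis, up
- head_b_center (a point): bare rusty-brown cast polishing head without cloth, upright, the other of two alike; 0.66 kg, 80 mm tall: round foot 70 mm in diameter up to 30 mm, then a round neck tapering from 45 mm in diameter to 38 mm at the top. Grip it from above across the neck, 50 to 75 mm above its underside. The point is its centre, on the axis, 40 mm above its underside; z is its axis, up
- tin_center (a point): orange round tin with a press lid, 74 mm in diameter and 78 mm tall, 0.5 kg, that already stands upright in the (+x, +y) cell of the crate and stays there. The point is its centre, half-way up
- crate: square open wooden crate, fixed, 210 x 210 mm, 44 mm high, any yaw; a cross of 6 mm partitions (40 mm high) makes 2 x 2 cells of 94 x 94 mm; sides 8 mm, floor 6 mm thick. Origin at the centre of its underside, on the bench; x, y along its sides, z up. Cell centres at x = +-50, y = +-50 mm in its frame: the (+,+) cell holds the tin, the other three are empty
Not all that is in view belongs to the job. Leave any blue, green or pink look-alike of the part that bears head_b_center alone.

How it is judged:
At the end, for the whole second after the job is handed in: Each bare head stands at rest on the floor of a cell (centre under 52 mm above the crate's underside), within 20 mm of the cell's centre along each side and 11 degrees of upright; heads and tin are in three different cells; the tin is upright within 11 degrees and has shifted under 30 mm ((x of head_a_center in the frame of crate between 0.03 and 0.07 m or x of head_a_center in the frame of crate between -0.07 and -0.03 m) and (y of head_a_center in the frame of crate between 0.03 and 0.07 m or y of head_a_center in the frame of crate between -0.07 and -0.03 m) and z of each of head_a_center, head_b_center in the frame of crate below 0.052 m and angle between each of head_a_center, head_b_center, tin_center's own z axis and vertical below 0.2 rad and linear speed of each of head_a, head_b below 0.02 m/s and (x of head_b_center in the frame of crate between 0.03 and 0.07 m or x of head_b_center in the frame of crate between -0.07 and -0.03 m) and (y of head_b_center in the frame of crate between 0.03 and 0.07 m or y of head_b_center in the frame of crate between -0.07 and -0.03 m) and horizontal distance between head_a_center and head_b_center above 0.05 m and horizontal distance between each of head_a_center, head_b_center and tin_center above 0.05 m and distance of tin_center from where it was at the start of the episode below 0.03 m); the robot touches nothing.
It fails at once if a polishing head was dropped into the crate (it fell by more than about 25 mm: faster than 0.7 m/s close above the floor of a cell) (horizontal distance between head_a_center and crate below 0.15 m and z of head_a_center in the frame of crate below 0.07 m and linear speed of head_a above 0.7 m/s).
It fails at once if the other polishing head was dropped into the crate (it fell by more than about 25 mm: faster than 0.7 m/s close above the floor of a cell) (horizontal distance between head_b_center and crate below 0.15 m and z of head_b_center in the frame of crate below 0.07 m and linear speed of head_b above 0.7 m/s).
It also fails if it takes over 59 s, if anything falls off the work surface, if the arm or the gripper's body presses on something with over 40 N, if the wrist force passes 120 N, or if a joint passes its speed limit or range.

### The arm

A 6-joint arm with a two-finger parallel gripper is mounted at the origin on a cart in front of the work surface, level with it; the furniture and walls round the work are solid. World frame = base frame: x ahead of the robot, y to its left, z up, the work surface at z = 0. Lengths are in m, angles in rad, forces in N, time in s.
With the tool pointing down it reaches from about 0.275 to 0.775 m from the base axis. Payload 14.6 kg.
Tool frame: the origin (TCP) lies on the centre line of the jaws, within the pads' length; the fingertips stand ahead of it and the grasp point (between the pads) lies 3 mm ahead of it (ctrl.tips_ahead is the y of the fingertips in the tool frame, in m); y points along the fingers, z is the direction in which the jaws open and shut, and the axes are right-handed (so a half turn about y gives the same grasp; the last joint's range is limited). The gripper opens to 85 mm and grips with 20 to 120 N. Pads are 22 mm wide; open, the fingers measure 114 mm over their backs; the gripper's body (76 mm by 85 mm) begins 54 mm behind the grasp point. The pads swing forward as they close: fully open they stand 13 mm farther back than shut.
Start: joints at [0.994, 0.263, -0.048, 1.259, 0, 1.415], TCP at [0.215, 0.479, 0.253] pointing down, gripper open.
Joint ranges: [-2.65, 2.65], [-0.89, 1.7], [-1.18, 1.37], [-2.13, 2.11], [-1.35, 1.29], [-3.14, 3.14]. Speed limits (rad/s): [1.89, 1.89, 2.57, 2.79, 3.14, 3.14].

### API

Orientations are given as a unit quaternion [x, y, z, w].
In Python, from cell import ctrl, camera gives the robot as it stands. The module is installed in compiled form; this text tells all that it offers.
- The arm moves only by the tool play_rows, never from a script. Its argument "moves" is a list of rows, each a list of 3 entries, a list of its own where there are three numbers: the finger opening in m, from 0 to 0.0854, then the shift along the tool's x, y, z in m, then the turn about the tool's y in degrees. In form: [[gripper, [tx, ty, tz], roll], ...]. A call has exactly 10 rows; each row shifts and turns the pose as measured when the row begins, along the tool's axes as they then stand; what a row does not reach is not made up. A row lasts 1/8 s, in which the tool goes at most 62.5 mm and 10.7 degrees, less where a joint would pass 70% of its speed; a pose out of reach is approached as far as the arm can. A call is refused whole if a number of a shift passes 0.0625 or a number of a turn 10.7, either way. A call with a gripper value outside its range is refused whole. The fingers move at their own pace and stop on an object; "force" is the grip in N (left out, the last holds). Time passes only in rows, so rows that do not move let the fingers close, or fill a call up. It gives the time, the measured TCP pose, the force and the opening at its end, in the units of the state.
- ctrl.sense(): the state, without advancing time (a new reading comes with each control period).
- camera(name): name is "scene" or "side" or "wrist"; returns a dict with "img" (400x640x3 uint8, red, green, blue), "range_z" (400x640 float32, m along the optical axis (not along the pixel's ray), 0 where there is no reading), "K" (3x3 intrinsics, pixels), "position" and "orientation" of the camera in the world; the wrist camera has in their place "T_tool_cam" (4x4, takes a point from camera to tool coordinates, whose origin is the TCP and whose axes are the tool frame's). Camera axes: x right, y down, z forward; pixel columns grow to the right and rows downward; lengths in m; the calibration is good to about 2 mm. A picture is of the moment at which its call begins: read the wrist's pose just before it.
- ctrl.hand_in(): hands the job in, once; it reports no verdict.
The state is a dict: "time": time; "qpos": joint angles; "qd": joint speeds; "joint_efforts": joint torques, N m; "eef_pos": TCP position; "eef_rot": TCP orientation; "wrist_force": force on the tool from outside, world axes, zero at the start; "wrist_torque": the same for the moment, N m; "grip_width": opening from 0.0 (shut) to 1.0 (fully open).
Only numpy, scipy, OpenCV 4.12 (cv2) and the standard library are available. Lean on these libraries where they do the work, as an engineer would, in place of code of your own. Each camera call takes 0.05 s, during which the arm holds its last target. There are 200 camera calls.

## Working session

There is one attempt and no reset: what is moved stays moved. The work goes in short steps, Python scripts to look and compute and a tool call to move; the robot and the scene stay as the last step left them, time stands still between calls to the robot, and variables do not carry over. Pictures are saved under pics/ and viewed, about 8 in all and at most 12, crops included, and the job is handed in when it is done.

Besides the shell and the picture viewer there is one more tool, called after ">>>" in YAML: its name, and indented under it one key for each argument. play_rows: Moves the arm, as the interface text tells. Its arguments: {"type":"object","properties":{"moves":{"type":"array","items":{"type":"array"}},"force":{"type":"number"}},"required":["moves"]}

```bash
mkdir -p pics; cat > h.py <<'E'
import numpy as np, cv2
from scipy.spatial.transform import Rotation as R
from cell import ctrl, camera
def grab(n):
    s=ctrl.sense(); c=camera(n)
    if n=="wrist":
        T=np.eye(4); T[:3,:3]=R.from_quat(s["eef_rot"]).as_matrix(); T[:3,3]=s["eef_pos"]; T=T@c["T_tool_cam"]
    else:
        T=np.eye(4); o=np.array(c["orientation"]); T[:3,:3]=o if o.shape==(3,3) else R.from_quat(o).as_matrix(); T[:3,3]=c["position"]
    c["T"]=T; return c
def rays(c,uv):
    uv=np.atleast_2d(uv).astype(float); d=np.c_[uv,np.ones(len(uv))]@np.linalg.inv(c["K"]).T
    return d
def on_plane(c,uv,z):
    d=rays(c,uv)@c["T"][:3,:3].T; o=c["T"][:3,3]
    return o+d*((z-o[2])/d[:,2])[:,None]
def cloud(c):
    v,u=np.mgrid[:400,:640]; d=rays(c,np.c_[u.ravel(),v.ravel()])*c["range_z"].reshape(-1,1)
    return (d@c["T"][:3,:3].T+c["T"][:3,3]).reshape(400,640,3)
def save(n,im): cv2.imwrite("pics/"+n,im[...,::-1])
E
python3 - <<'E'
from h import *
for n in ("scene","side","wrist"):
    c=grab(n); save(n+"1.png",c["img"]); print(n,c["T"].round(3).tolist(),c["K"][0,0])
s=ctrl.sense(); print(s, ctrl.tips_ahead); print(R.from_quat(s["eef_rot"]).as_matrix().round(3))
E
```

```text
scene [[0.717, -0.273, 0.642, -0.374], [-0.697, -0.301, 0.65, -0.772], [0.016, -0.914, -0.406, 0.591], [0.0, 0.0, 0.0, 1.0]] 450.93485790850946
side [[0.966, -0.181, 0.186, 0.217], [-0.259, -0.634, 0.728, -1.052], [-0.014, -0.752, -0.659, 1.073], [0.0, 0.0, 0.0, 1.0]] 513.9692948679448
wrist [[0.41, 0.867, 0.282, 0.142], [0.912, -0.389, -0.128, 0.512], [-0.001, 0.31, -0.951, 0.374], [0.0, 0.0, 0.0, 1.0]] 301.42330665149666
{'time': 0.15, 'qpos': array([ 9.93671119e-01,  2.63408393e-01, -4.87717552e-02,  1.25943637e+00,
        1.53857002e-05,  1.41551786e+00]), 'qd': array([ 0.00090565, -0.00082571,  0.00046569, -0.00025763,  0.00022624,
       -0.00041171]), 'joint_efforts': array([ 1.22392812e-03, -6.37826800e+01,  3.84647191e+01,  1.06575410e-02,
       -1.54199720e-04, -3.67584721e-05]), 'eef_pos': array([0.21483938, 0.47881003, 0.2529451 ]), 'eef_rot': array([ 0.69170464, -0.14815083,  0.147933  , -0.69116702]), 'wrist_force': array([0.36538308, 0.48789451, 0.6585354 ]), 'wrist_torque': array([0.01007118, 0.0181356 , 0.01176384]), 'grip_width': 0.9982060720143855} 0.022
[[ 0.912 -0.     0.409]
 [-0.409 -0.001  0.912]
 [-0.    -1.    -0.001]]
```

View pics/scene1.png

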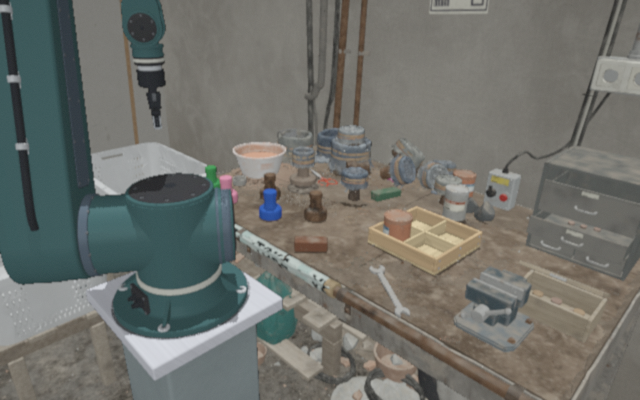

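View pics/side1.png

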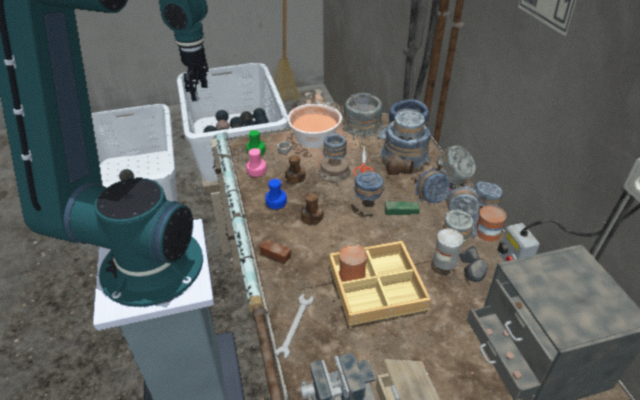

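The scene shows the tin in the crate at scene (398,225), side (352,262). Candidates for the heads:
- Two rusty-brown heads at side (295,168) and (312,210), which fit the description: bare and brown.
- Blue (276,194), pink (257,162) and green (256,142), which are look-alikes to leave alone.
- A cloth-covered wheel at (368,188), which isn't bare.

Next I'll measure with depth and take an enlarged crop.

```bash
python3 - <<'E'
from h import *
c=grab("side"); P=cloud(c); im=c["img"]
save("crop1.png",cv2.resize(im[120:330,220:450],None,fx=3,fy=2.8,interpolation=cv2.INTER_CUBIC)[:600])
print("bench z",P[230,300],P[300,320])
for n,(u,v) in dict(A=(312,210),B=(295,168),blue=(276,194),pink=(257,162),green=(256,142),block=(275,250),wheel=(368,188),tin=(352,262)).items():
    w=P[max(v-35,0):v+35,u-35:u+35].reshape(-1,3); p=P[v,u]
    m=(np.hypot(*(w-p)[:,:2].T)<.05)&(w[:,2]>.012)
    q=w[m]; print(n,p.round(3),"n",m.sum(),"min",q.min(0).round(3),"max",q.max(0).round(3))
    t=q[q[:,2]>q[:,2].max()-.006]; print("   top mean",t.mean(0).round(4),len(t))
# crate wood mask
hsv=cv2.cvtColor(im,cv2.COLOR_RGB2HSV); print("wood hsv",hsv[300,345],hsv[262,385])
z=P[...,2]; m=(hsv[...,0]>15)&(hsv[...,0]<32)&(hsv[...,1]>60)&(hsv[...,2]>110)
r=np.zeros_like(m); r[235:330,325:435]=1; m&=r
k=m&(abs(z-.044)<.004); q=P[k][:,:2].astype(np.float32); print(k.sum(),cv2.minAreaRect(q), z[m].min(), np.percentile(z[m],[50,95]))
np.save("q.npy",q)
E
```

```text
bench z [0.4263842  0.0168944  0.00938019] [ 4.18393298e-01 -2.40810855e-01  1.77302791e-04]
A [0.474 0.058 0.042] n 459 min [0.444 0.035 0.012] max [0.511 0.103 0.086]
   top mean [0.4746 0.0696 0.0825] 51
B [0.468 0.255 0.055] n 384 min [0.437 0.238 0.012] max [0.503 0.299 0.088]
   top mean [0.4725 0.2725 0.0838] 28
blue [0.384 0.152 0.048] n 419 min [0.351 0.132 0.012] max [0.417 0.194 0.087]
   top mean [0.3842 0.165  0.0833] 42
pink [0.356 0.334 0.046] n 375 min [0.318 0.305 0.013] max [0.386 0.367 0.089]
   top mean [0.3502 0.34   0.085 ] 18
green [0.372 0.446 0.049] n 283 min [0.335 0.424 0.012] max [0.403 0.48  0.086]
   top mean [0.3673 0.4568 0.0824] 42
block [ 0.337 -0.06   0.027] n 400 min [ 0.298 -0.093  0.012] max [ 0.381 -0.013  0.038]
   top mean [ 0.3284 -0.0439  0.0335] 36
wheel [0.644 0.046 0.098] n 578 min [0.61  0.033 0.012] max [0.693 0.094 0.105]
   top mean [0.6485 0.0651 0.1015] 68
tin [ 0.513 -0.211  0.087] n 1123 min [ 0.47  -0.253  0.012] max [ 0.559 -0.162  0.09 ]
   top mean [ 0.5218 -0.1928  0.0854] 138
wood hsv [ 19 102 224] [ 25  67 246]
944 ((0.5753772854804993, -0.23616278171539307), (0.21686148643493652, 0.21137797832489014), 87.78233337402344) -0.007731316075647143 [0.00842592 0.04480235]
```

View pics/crop1.png

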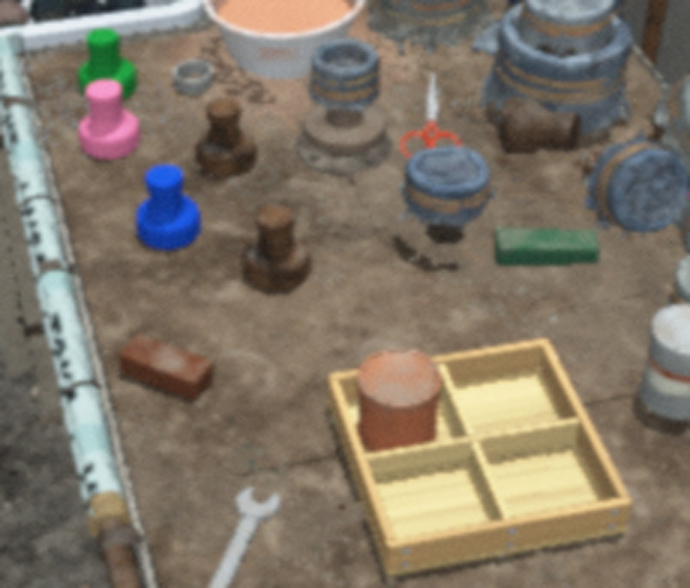

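The crop confirms two upright bare brown heads: the lower one (A, crop (277,250)) and the upper one (B, crop (226,138)). A third brown piece, lying at crop (540,130), isn't upright, so it's not one of them. The tin is in the crate's near-left cell. I'll go to B first.

>>> play_rows:
  moves:
    - [0.085,[0.032,0,-0.0083],0]
    - [0.085,[0.032,0,-0.0083],0]
    - [0.085,[0.032,0,-0.0083],0]
    - [0.085,[0.032,0,-0.0083],0]
    - [0.085,[0.032,0,-0.0083],0]
    - [0.085,[0.032,0,-0.0083],0]
    - [0.085,[0.032,0,-0.0083],0]
    - [0.085,[0.032,0,-0.0083],0]
    - [0.085,[0.032,0,-0.0083],0]
    - [0.085,[0.032,0,-0.0083],0]
  force: 60

```text
time: 1.45
eef_pos: [0.4791, 0.2665, 0.2517]
eef_rot: [0.692, -0.147, 0.146, -0.691]
wrist_force: [-0.2, 1.1, -0.8]
grip_width: 0.998
```

```bash
cat >> h.py <<'E'
def head(c,p,zt=.08):
    "centre of the top disc near p: raised pixels of depth, mean of the round top via min enclosing circle on the plane z=zt"
    P=cloud(c); m=(np.hypot(P[...,0]-p[0],P[...,1]-p[1])<.035)&(abs(P[...,2]-zt)<.012)
    m=cv2.morphologyEx(m.astype(np.uint8),cv2.MORPH_OPEN,np.ones((3,3)))
    q=P[m>0]; q=q[abs(q[:,2]-np.median(q[:,2]))<.006]
    (cx,cy),r=cv2.minEnclosingCircle(q[:,:2].astype(np.float32)); return q.mean(0).round(4),(round(cx,4),round(cy,4),round(r,4)),len(q)
def totool(p):
    s=ctrl.sense(); return (R.from_quat(s["eef_rot"]).inv().apply(np.array(p)-s["eef_pos"])).round(4)
E
python3 - <<'E'
from h import *
c=grab("wrist"); save("w1.png",c["img"])
print(ctrl.sense()["eef_pos"],R.from_quat(ctrl.sense()["eef_rot"]).as_matrix().round(3).tolist())
for p in ((.4725,.2725),(.4746,.0696)):
    h=head(c,p); print(h, totool([*h[0][:2],.067]))
E
```

```text
[0.48173441 0.26456915 0.25135432] [[0.913, -0.001, 0.407], [-0.407, -0.002, 0.913], [-0.0, -1.0, -0.003]]
(array([0.4717, 0.2767, 0.08  ]), (0.4723, 0.2766, 0.0193), 1118) [-0.014   0.1843  0.0075]
(array([0.4779, 0.076 , 0.0797]), (0.4784, 0.0742, 0.0197), 968) [ 0.0734  0.1848 -0.1732]
```

View pics/w1.png

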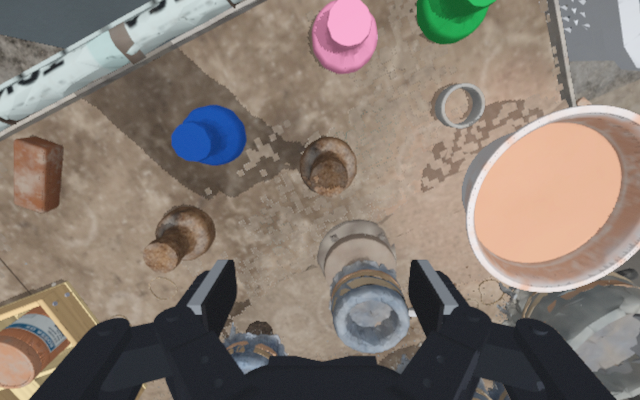

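The wrist view shows B's top at (327,178), A's top at (163,255), and a cloth wheel at (370,300) beside B. I'll check clearance around both grasps.

```bash
python3 - <<'E'
from h import *
Rt=R.from_quat(ctrl.sense()["eef_rot"]).as_matrix()
for n in("wrist","side"):
  P=cloud(grab(n)).reshape(-1,3); P=P[(P[:,2]>.035)&(P[:,2]<.2)]
  for nm,p in dict(B=(.472,.2767),A=(.478,.075)).items():
    for zl in (.035,.1):
      q=P[P[:,2]>zl]; d=q-[*p,0]; d=d[np.hypot(d[:,0],d[:,1])>.035]; a=d@Rt
      k=(abs(a[:,0])<.16)&(abs(a[:,2])<.16); a=a[k]
      b=(np.round(a[:,[0,2]]/.02)*20).astype(int); u,cn=np.unique(b,axis=0,return_counts=True)
      u=u[cn>5]; u=u[(abs(u[:,0])<90)&(abs(u[:,1])<90)]
      print(n,nm,zl,u.tolist())
E
```

```text
wrist B 0.035 [[80, 20], [80, 40], [80, 60]]
wrist B 0.1 []
wrist A 0.035 []
wrist A 0.1 []
side B 0.035 [[80, 20], [80, 40]]
side B 0.1 []
side A 0.035 []
side A 0.1 []
```

>>> play_rows:
  moves:
    - [0.085,[-0.007,0.01,0.0037],0]
    - [0.085,[-0.007,0.02,0.0037],0]
    - [0.085,[0,0.03,0],0]
    - [0.085,[0,0.03,0],0]
    - [0.085,[0,0.03,0],0]
    - [0.085,[0,0.025,0],0]
    - [0.085,[0,0.02,0],0]
    - [0.085,[0,0.01,0],0]
    - [0.085,[0,0.005,0],0]
    - [0.085,[0,0.0,0],0]

```text
time: 2.85
eef_pos: [0.4572, 0.2869, 0.0632]
eef_rot: [0.693, -0.145, 0.142, -0.692]
wrist_force: [-0.1, -0.1, -0.4]
grip_width: 0.997
```

```bash
python3 - <<'E'
from h import *
print(ctrl.sense()["eef_pos"],totool([.472,.2767,.067]),ctrl.sense()["wrist_force"])
E
```

```text
[0.45720838 0.28691401 0.06321791] [ 0.0176 -0.0038 -0.0035] [-0.14942044 -0.11588257 -0.40555212]
```

>>> play_rows:
  moves:
    - [0.085,[0.009,-0.0015,-0.0015],0]
    - [0.085,[0.007,-0.001,-0.001],0]
    - [0.085,[0,0,0],0]
    - [0.085,[0,0,0],0]
    - [0.05,[0,0,0],0]
    - [0.03,[0,0,0],0]
    - [0.03,[0,0,0],0]
    - [0.03,[0,0,0],0]
    - [0.03,[0,0,0],0]
    - [0.03,[0,0,0],0]

```text
time: 4.1
eef_pos: [0.4727, 0.2773, 0.068]
eef_rot: [0.693, -0.145, 0.143, -0.692]
wrist_force: [0.3, -1.3, 1.4]
grip_width: 0.47
```

```bash
python3 - <<'E'
from h import *
s=ctrl.sense(); print(s["eef_pos"],totool([.472,.2767,.067]),s["wrist_force"],s["grip_width"]*85)
E
```

```text
[0.47271112 0.27730703 0.06795456] [-0.0004  0.001  -0.0008] [ 0.33959447 -1.31509559  1.38989188] 39.96037936904947
```

>>> play_rows:
  moves:
    - [0.03,[0,-0.015,0],0]
    - [0.03,[0,-0.03,0],0]
    - [0.03,[0,-0.035,0],0]
    - [0.03,[0,-0.035,0],0]
    - [0.03,[0,-0.025,0],0]
    - [0.03,[0,-0.005,0],0]
    - [0.03,[0.01,0,-0.012],0]
    - [0.03,[0.03,0,-0.03],0]
    - [0.03,[0.03,0,-0.034],0]
    - [0.03,[0.03,0,-0.034],0]

```text
time: 5.35
eef_pos: [0.5172, 0.1323, 0.2146]
eef_rot: [0.695, -0.147, 0.137, -0.69]
wrist_force: [1.4, -0.0, -8.3]
grip_width: 0.47
```

>>> play_rows:
  moves:
    - [0.03,[0.03,0,-0.034],0]
    - [0.03,[0.03,0,-0.034],0]
    - [0.03,[0.03,0,-0.034],0]
    - [0.03,[0.025,0,-0.03],0]
    - [0.03,[0.015,0,-0.015],0]
    - [0.03,[0.005,0,-0.005],0]
    - [0.03,[0,0,0],0]
    - [0.03,[0,0,0],0]
    - [0.03,[0,0,0],0]
    - [0.03,[0,0,0],0]

```text
time: 6.6
eef_pos: [0.5781, -0.0712, 0.2065]
eef_rot: [0.695, -0.153, 0.133, -0.69]
wrist_force: [-0.2, 1.3, -8.1]
grip_width: 0.467
```

```bash
python3 - <<'E'
from h import *
c=grab("wrist"); save("w2.png",c["img"]); P=cloud(c)
s=ctrl.sense(); print(s["eef_pos"],s["wrist_force"],s["grip_width"]*85,R.from_quat(s["eef_rot"]).as_matrix().round(3).tolist())
hsv=cv2.cvtColor(c["img"],cv2.COLOR_RGB2HSV)
m=(hsv[...,0]>14)&(hsv[...,0]<32)&(hsv[...,1]>50)&(hsv[...,2]>110)&(abs(P[...,2]-.044)<.006)&(np.hypot(P[...,0]-.575,P[...,1]+.236)<.17)
m=cv2.morphologyEx(m.astype(np.uint8),cv2.MORPH_OPEN,np.ones((2,2)))>0
v,u=np.nonzero(m); q=on_plane(c,np.c_[u,v],.044)[:,:2].astype(np.float32)
print(len(q),cv2.minAreaRect(q)); o=c["img"].copy(); o[m]=(255,0,255); save("w2m.png",o); np.save("q2.npy",q)
E
```

```text
[ 0.57812376 -0.07126692  0.20651836] [-0.24769673 -0.27571975 -8.06717957] 39.7471987648632 [[0.918, -0.028, 0.396], [-0.396, -0.002, 0.918], [-0.025, -1.0, -0.013]]
5883 ((0.564513087272644, -0.23345188796520233), (0.211485356092453, 0.18270641565322876), 87.75811004638672)
```

View pics/w2m.png

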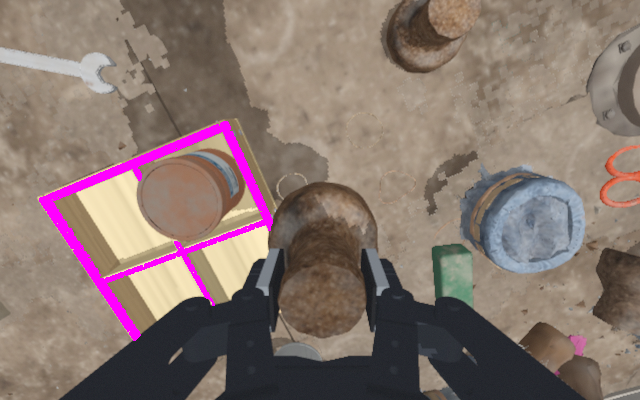

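The overlay marks the crate rim and partitions. The tin is at (190,195), the held head hangs at (320,260), and the crate's far edge is hidden. I get a crate centre of about (0.578, -0.2345) and a yaw of about -2.2°, and the side view agrees to within 3 mm. B goes to the cell diagonal to the tin, at (0.626, -0.286).

>>> play_rows:
  moves:
    - [0.03,[0.01,0,-0.014],0]
    - [0.03,[0.018,0,-0.025],0]
    - [0.03,[0.022,0,-0.03],0]
    - [0.03,[0.022,0,-0.03],0]
    - [0.03,[0.02,0,-0.028],0]
    - [0.03,[0.016,0,-0.022],0]
    - [0.03,[0.01,0,-0.014],0]
    - [0.03,[0.004,0,-0.006],0]
    - [0.03,[0,0,0],0]
    - [0.03,[0,0,0],0]

```text
time: 7.9
eef_pos: [0.6248, -0.2846, 0.2053]
eef_rot: [0.695, -0.152, 0.133, -0.69]
wrist_force: [-0.3, 0.3, -7.8]
grip_width: 0.469
```

```bash
python3 - <<'E'
from h import *
s=ctrl.sense(); print(s["eef_pos"],totool([.626,-.286,.074]),R.from_quat(s["eef_rot"]).as_matrix().round(3).tolist())
c=grab("wrist"); P=cloud(c)
hsv=cv2.cvtColor(c["img"],cv2.COLOR_RGB2HSV)
m=(hsv[...,0]>14)&(hsv[...,0]<32)&(hsv[...,1]>50)&(hsv[...,2]>110)&(abs(P[...,2]-.044)<.006)&(np.hypot(P[...,0]-.575,P[...,1]+.236)<.17)
m=cv2.morphologyEx(m.astype(np.uint8),cv2.MORPH_OPEN,np.ones((2,2)))>0
v,u=np.nonzero(m); q=on_plane(c,np.c_[u,v],.044)[:,:2].astype(np.float32)
print(len(q),cv2.minAreaRect(q)); o=c["img"].copy(); o[m]=(255,0,255); save("w3.png",o)
E
```

```text
[ 0.62477368 -0.2845892   0.20534438] [0.0049 0.1313 0.0009] [[0.918, -0.028, 0.395], [-0.395, -0.002, 0.919], [-0.024, -1.0, -0.013]]
8820 ((0.5775465965270996, -0.23564331233501434), (0.20878559350967407, 0.20980235934257507), 87.74943542480469)
```

View pics/w3.png

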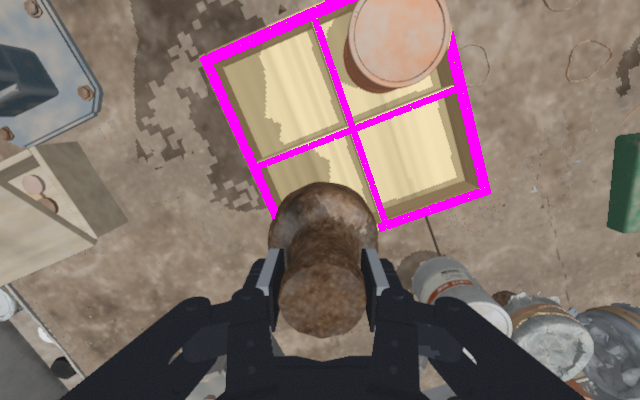

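>>> play_rows:
  moves:
    - [0.03,[0.002,0.01,0],0]
    - [0.03,[0.002,0.02,0],0]
    - [0.03,[0,0.025,0],0]
    - [0.03,[0,0.025,0],0]
    - [0.03,[0,0.02,0],0]
    - [0.03,[0,0.01,0],0]
    - [0.03,[0,0.005,0],0]
    - [0.03,[0,0,0],0]
    - [0.03,[0,0,0],0]
    - [0.03,[0,0,0],0]

```text
time: 9.2
eef_pos: [0.6263, -0.2833, 0.0863]
eef_rot: [0.696, -0.15, 0.133, -0.69]
wrist_force: [-0.0, -0.4, -8.1]
grip_width: 0.469
```

```bash
python3 - <<'E'
from h import *
s=ctrl.sense(); print(s["eef_pos"],totool([.6255,-.2875,.074]),s["wrist_force"])
E
```

```text
[ 0.62625473 -0.28327762  0.0862943 ] [ 0.0012  0.0123 -0.004 ] [-2.56704120e-03 -4.18106659e-01 -8.06408480e+00]
```

>>> play_rows:
  moves:
    - [0.03,[0.0005,0.003,-0.002],0]
    - [0.03,[0.0005,0.003,-0.002],0]
    - [0.03,[0,0.003,0],0]
    - [0.03,[0,0.0015,0],0]
    - [0.03,[0,0.0015,0],0]
    - [0.03,[0,0,0],0]
    - [0.03,[0,0,0],0]
    - [0.03,[0,0,0],0]
    - [0.03,[0,0,0],0]
    - [0.03,[0,0,0],0]

```text
time: 10.45
eef_pos: [0.6253, -0.2879, 0.0746]
eef_rot: [0.696, -0.149, 0.133, -0.69]
wrist_force: [-1.7, -0.3, -5.1]
grip_width: 0.47
```

>>> play_rows:
  moves:
    - [0.03,[0,0.001,0],0]
    - [0.03,[0,0,0],0]
    - [0.045,[0,0,0],0]
    - [0.055,[0,0,0],0]
    - [0.07,[0,0,0],0]
    - [0.075,[0,0,0],0]
    - [0.075,[0,-0.01,0],0]
    - [0.075,[0,-0.025,0],0]
    - [0.075,[0,-0.03,0],0]
    - [0.075,[0,-0.03,0],0]

```text
time: 11.7
eef_pos: [0.6277, -0.2876, 0.1734]
eef_rot: [0.696, -0.149, 0.133, -0.689]
wrist_force: [0.4, -0.1, 0.1]
grip_width: 0.88
```

```bash
python3 - <<'E'
from h import *
s=ctrl.sense(); print(s["eef_pos"],s["grip_width"],s["wrist_force"],totool([.478,.075,.2]))
c=grab("side"); print(head(c,(.6255,-.2875),.086)); 
c=grab("wrist"); print(head(c,(.6255,-.2875),.086))
E
```

```text
[ 0.6276712  -0.28756359  0.17337298] 0.8797325886289563 [ 0.37322772 -0.07525057  0.08110412] [-0.2802 -0.0248  0.2747]
(array([ 0.622 , -0.29  ,  0.0861]), (0.6224, -0.2889, 0.0203), 168)
(array([ 0.6232, -0.287 ,  0.086 ]), (0.624, -0.2874, 0.0195), 1952)
```

>>> play_rows:
  moves:
    - [0.075,[-0.006,-0.015,0.006],0]
    - [0.085,[-0.02,-0.01,0.02],0]
    - [0.085,[-0.03,0,0.03],0]
    - [0.085,[-0.036,0,0.036],0]
    - [0.085,[-0.036,0,0.036],0]
    - [0.085,[-0.036,0,0.036],0]
    - [0.085,[-0.036,0,0.036],0]
    - [0.085,[-0.034,0,0.032],0]
    - [0.085,[-0.022,0,0.02],0]
    - [0.085,[-0.01,0,0.01],0]

```text
time: 13.05
eef_pos: [0.479, 0.07, 0.2063]
eef_rot: [0.696, -0.147, 0.135, -0.689]
wrist_force: [1.5, -0.3, -0.6]
grip_width: 0.996
```

>>> play_rows:
  moves:
    - [0.085,[0,0,0],0]
    - [0.085,[0,0,0],0]
    - [0.085,[0,0.01,0],0]
    - [0.085,[0,0.01,0],0]
    - [0.085,[0,0.01,0],0]
    - [0.085,[0,0,0],0]
    - [0.085,[0,0,0],0]
    - [0.085,[0,0,0],0]
    - [0.085,[0,0,0],0]
    - [0.085,[0,0,0],0]

```text
time: 14.3
eef_pos: [0.4795, 0.0677, 0.1741]
eef_rot: [0.696, -0.148, 0.136, -0.689]
wrist_force: [-0.1, 0.3, -0.1]
grip_width: 0.998
```

```bash
python3 - <<'E'
from h import *
s=ctrl.sense(); print(s["eef_pos"],s["wrist_force"],R.from_quat(s["eef_rot"]).as_matrix().round(3).tolist())
c=grab("wrist"); h=head(c,(.478,.075)); print(h,totool([*h[1][:2],.067]))
E
```

```text
[0.47950878 0.0676581  0.17405527] [-0.07274508  0.33892663 -0.09995392] [[0.919, -0.019, 0.394], [-0.394, -0.007, 0.919], [-0.015, -1.0, -0.014]]
(array([0.4777, 0.0741, 0.0799]), (0.4786, 0.0739, 0.0195), 1920) [-0.0017  0.107   0.0069]
```

>>> play_rows:
  moves:
    - [0.085,[0,0.01,0.003],0]
    - [0.085,[0,0.018,0.003],0]
    - [0.085,[0,0.022,0],0]
    - [0.085,[0,0.022,0],0]
    - [0.085,[0,0.018,0],0]
    - [0.085,[0,0.008,0],0]
    - [0.085,[0,0.003,0],0]
    - [0.085,[0,0,0],0]
    - [0.085,[0,0,0],0]
    - [0.085,[0,0,0],0]

```text
time: 15.6
eef_pos: [0.4804, 0.0736, 0.0683]
eef_rot: [0.696, -0.148, 0.136, -0.689]
wrist_force: [0.2, 0.5, -0.9]
grip_width: 0.991
```

```bash
python3 - <<'E'
from h import *
s=ctrl.sense(); print(s["eef_pos"],totool([.4784,.074,.067]),s["wrist_force"])
E
```

```text
[0.48035912 0.07362201 0.0682948 ] [-0.0019  0.0013 -0.0004] [ 0.1735      0.46059015 -0.92366465]
```

>>> play_rows:
  moves:
    - [0.085,[-0.0015,0,0],0]
    - [0.05,[0,0,0],0]
    - [0.03,[0,0,0],0]
    - [0.03,[0,0,0],0]
    - [0.03,[0,0,0],0]
    - [0.03,[0,0,0],0]
    - [0.03,[0,0,0],0]
    - [0.03,[0,0,0],0]
    - [0.03,[0,-0.015,0],0]
    - [0.03,[0,-0.025,0],0]

```text
time: 16.85
eef_pos: [0.4779, 0.0743, 0.1081]
eef_rot: [0.697, -0.149, 0.135, -0.688]
wrist_force: [1.0, -0.2, -5.4]
grip_width: 0.469
```

>>> play_rows:
  moves:
    - [0.03,[0,-0.03,0],0]
    - [0.03,[0,-0.03,0],0]
    - [0.03,[0,-0.02,0],0]
    - [0.03,[0.012,0,-0.009],0]
    - [0.03,[0.025,0,-0.019],0]
    - [0.03,[0.034,0,-0.025],0]
    - [0.03,[0.036,0,-0.027],0]
    - [0.03,[0.036,0,-0.027],0]
    - [0.03,[0.034,0,-0.025],0]
    - [0.03,[0.027,0,-0.02],0]

```text
time: 18.1
eef_pos: [0.6084, -0.1544, 0.1796]
eef_rot: [0.697, -0.152, 0.13, -0.689]
wrist_force: [0.4, 0.2, -6.0]
grip_width: 0.468
```

>>> play_rows:
  moves:
    - [0.03,[0.018,0,-0.013],0]
    - [0.03,[0.008,0,-0.006],0]
    - [0.03,[0,0,0],0]
    - [0.03,[0,0,0],0]
    - [0.03,[0,0,0],0]
    - [0.03,[0,0,0],0]
    - [0.03,[0,0,0],0]
    - [0.03,[0,0,0],0]
    - [0.03,[0,0,0],0]
    - [0.03,[0,0,0],0]

```text
time: 19.35
eef_pos: [0.6239, -0.1842, 0.1744]
eef_rot: [0.696, -0.155, 0.128, -0.689]
wrist_force: [-1.0, 0.8, -5.5]
grip_width: 0.467
```

```bash
python3 - <<'E'
from h import *
s=ctrl.sense(); print(s["eef_pos"],s["wrist_force"],s["grip_width"]*85,totool([.6295,-.1876,.0745]),R.from_quat(s["eef_rot"]).as_matrix().round(3).tolist())
c=grab("wrist"); save("w4.png",c["img"])
E
```

```text
[ 0.62391377 -0.18421029  0.17436014] [-1.00709654  0.78192797 -5.45597315] 39.73206031248771 [0.0099 0.0996 0.0008] [[0.919, -0.039, 0.392], [-0.392, -0.003, 0.92], [-0.035, -0.999, -0.018]]
```

View pics/w4.png

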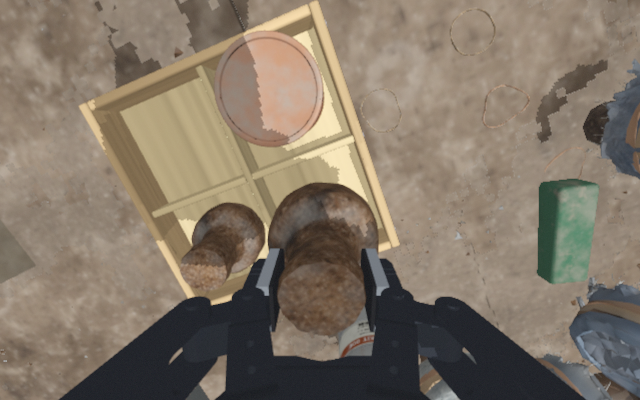

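The wrist view shows B upright in its cell, head top (205,270), and the tin at (270,88). A is held over the free far cell. Lowering it now.

>>> play_rows:
  moves:
    - [0.03,[0.004,0.008,0],0]
    - [0.03,[0.004,0.016,0],0]
    - [0.03,[0,0.02,0],0]
    - [0.03,[0,0.018,0],0]
    - [0.03,[0,0.014,0],0]
    - [0.03,[0,0.006,0],0]
    - [0.03,[0,0.002,0],0]
    - [0.03,[0,0,0],0]
    - [0.03,[0,0,0],0]
    - [0.03,[0,0,0],0]

```text
time: 20.65
eef_pos: [0.6289, -0.1883, 0.0836]
eef_rot: [0.696, -0.155, 0.128, -0.689]
wrist_force: [-0.2, 0.6, -5.4]
grip_width: 0.468
```

```bash
python3 - <<'E'
from h import *
s=ctrl.sense(); print(s["eef_pos"],totool([.6300,-.1876,.0745]),s["wrist_force"])
E
```

```text
[ 0.62886235 -0.1882628   0.08360909] [0.0011 0.0091 0.0012] [-0.16561455  0.59525462 -5.40056186]
```

>>> play_rows:
  moves:
    - [0.03,[0.0005,0.002,0.0005],0]
    - [0.03,[0,0.002,0],0]
    - [0.03,[0,0.002,0],0]
    - [0.03,[0,0.0015,0],0]
    - [0.03,[0,0.0015,0],0]
    - [0.03,[0,0,0],0]
    - [0.03,[0,0,0],0]
    - [0.03,[0,0,0],0]
    - [0.03,[0,0,0],0]
    - [0.03,[0,0,0],0]

```text
time: 21.9
eef_pos: [0.6288, -0.1878, 0.0759]
eef_rot: [0.696, -0.155, 0.128, -0.689]
wrist_force: [-1.7, 0.2, -1.8]
grip_width: 0.467
```

>>> play_rows:
  moves:
    - [0.03,[0,0.001,0],0]
    - [0.03,[0,0,0],0]
    - [0.045,[0,0,0],0]
    - [0.055,[0,0,0],0]
    - [0.07,[0,0,0],0]
    - [0.075,[0,0,0],0]
    - [0.075,[0,-0.01,0],0]
    - [0.075,[0,-0.025,0],0]
    - [0.075,[0,-0.03,0],0]
    - [0.075,[0,-0.03,0],0]

```text
time: 23.15
eef_pos: [0.632, -0.1874, 0.1736]
eef_rot: [0.696, -0.155, 0.128, -0.689]
wrist_force: [1.0, -0.0, -0.3]
grip_width: 0.875
```

>>> play_rows:
  moves:
    - [0.075,[-0.01,-0.02,0.01],0]
    - [0.075,[-0.02,0,0.01],0]
    - [0.075,[-0.02,0,0.01],0]
    - [0.075,[-0.02,0,0.01],0]
    - [0.075,[-0.01,0,0.01],0]
    - [0.075,[0,0,0],0]
    - [0.075,[0,0,0],0]
    - [0.075,[0,0,0],0]
    - [0.075,[0,0,0],0]
    - [0.075,[0,0,0],0]

```text
time: 24.4
eef_pos: [0.5804, -0.1099, 0.2024]
eef_rot: [0.697, -0.153, 0.132, -0.688]
wrist_force: [-0.0, 0.0, -1.0]
grip_width: 0.879
```

```bash
python3 - <<'E'
from h import *
s=ctrl.sense(); print(s["time"],s["eef_pos"],s["grip_width"],s["wrist_force"])
Rc=R.from_euler("z",-2.25,degrees=True).as_matrix()
for n in ("side","wrist"):
    c=grab(n); save(n+"_end.png",c["img"])
    for nm,p in dict(B=(.6255,-.2875),A=(.6295,-.1876),tin=(.5218,-.1928)).items():
        h=head(c,p,.085); print(n,nm,h,"crate",(Rc.T@(np.array([*h[1][:2],0])-[.5775,-.2356,0])).round(4))
E
```

```text
24.4 [ 0.58038178 -0.10988392  0.20240612] 0.8793548192357354 [-0.032733    0.02909385 -0.9869782 ]
side B (array([ 0.6217, -0.2901,  0.0863]), (0.6236, -0.2896, 0.0214), 168) crate [ 0.0482 -0.0521  0.    ]
side A (array([ 0.6245, -0.1897,  0.086 ]), (0.6273, -0.1886, 0.0216), 146) crate [0.0479 0.0489 0.    ]
side tin (array([ 0.5217, -0.1916,  0.083 ]), (0.522, -0.1904, 0.0347), 388) crate [-0.0572  0.043   0.    ]
wrist B (array([ 0.612 , -0.2849,  0.0852]), (0.6156, -0.2857, 0.0168), 413) crate [ 0.04   -0.0486  0.    ]
wrist A (array([ 0.6257, -0.185 ,  0.0857]), (0.6271, -0.1863, 0.0197), 1284) crate [0.0476 0.0512 0.    ]
wrist tin (array([ 0.5223, -0.1885,  0.0828]), (0.5223, -0.1919, 0.0349), 4652) crate [-0.0569  0.0415  0.    ]
```

View pics/wrist_end.png

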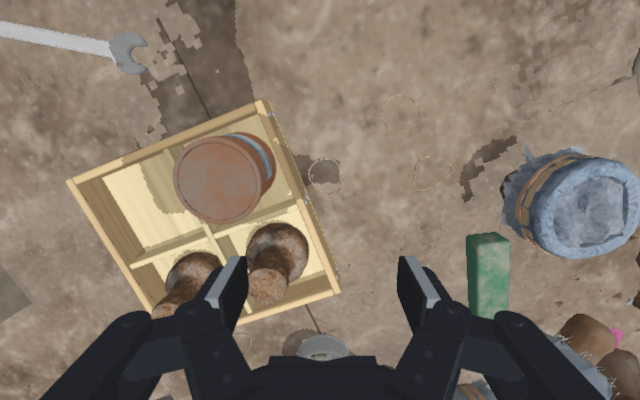

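Both heads stand upright in their own cells, with A at (270,260) and B at (185,285), partly behind a finger. The tin is unmoved at (220,180), and the gripper is clear of everything. Handing in.

```bash
python3 -c "
from cell import ctrl
print(ctrl.hand_in())"
```

```text
the job is handed in; nothing more can be done
None
```

Both rusty heads are standing on the floor of their own crate cells. I set them down by gripping the neck, and handed the job in at about 24 s of the 59 s allowed. No verdict was reported.

Crate-frame positions from the last check, using the side camera except where noted:

| Item | Position (mm) | Cell centre (mm) | Top height (mm) |
|---|---|---|---|
| Head A | (48, 49) | (50, 50) | 86 |
| Head B | (48, -52) | (50, -50) | 86 |
| Tin | about (-57, 43) | (-50, 50) | 83 |

- **Height:** a head standing upright on the crate floor should top out at 86 mm, and both do.
- **Axes:** these follow the world directions, so in the job's own axes the cell signs may differ. The heads and the tin are in three different cells either way.
- **Tin:** it stayed within about 3 mm of where it was first measured, which is within measurement error.
- **Clearance:** the gripper finished open, about 0.2 m above the bench and touching nothing.

Two readings were off:
- **Head B:** the final wrist view put it 8 mm away from the side view, at (40, -49) mm. A finger hid part of it there. An unobstructed wrist view just after I released it agreed with the side view.
- **Tool tilt:** the tool drifted to a tilt of about 2° during carrying. Both heads still settled upright when released.

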